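Drop the cover over the pin of the bearing vise and latch it

TASK

Close the bearing vise: lay the loose steel cover plate on the vise's deck with its long edge along the fence, slide it gently, never forcing it, until its hole finds the pin and the plate drops flat onto the deck. Then push the sliding latch all the way over the plate's edge, and leave everything else on the bench where it is.

Things in the scene. Friction and masses are not known exactly. Their poses are not given: they have to be found in the camera images.
- vise: Green cast-iron bearing vise, fixed to the bench, 150 x 180 mm (x by y), 50 mm high to its flat deck; a screw with T-bar stands out to x = -103 mm at height 27 mm. Origin: on the bench surface under where the cover's centre belongs when the pin is mid-slot. x points from latch side to fence, y along the fence, z up. More than 35 N between vise and undropped plate counts as forcing.
- deck (a point): Point at the level of the vise's deck (50 mm above the bench), right above the vise's origin. Vise axes. The deck level is that of four small round steel landing pads (10 mm across, at x +-32, y +-38 mm) on which the seated plate lies; the green casting between them is 1.5 mm lower and spans x -68..+68 about x = -14, y -85..+85 mm, and has a round 35 mm bearing well at x = -22, y = 0.
- fence (a point): Foot of the vise's fence at mid-length: a straight rib 170 mm long along y whose face (looking to -x) is at vise x = +41 mm; its top is 12 mm above the deck. Vise axes.
- slot (a point): Middle of the dark slot on the deck in which the pin is clamped (vise x = +27, y = 0, deck height). The steel pin is fixed, upright, 10 mm in diameter with a chamfered tip, 6 mm tall above the deck. It stands exactly on the slot's line, anywhere from 18 mm to -18 mm along the fence (y) from this point: where is not measured, it must be seen or felt.
- cover: Loose steel cover plate, 80 x 130 x 6 mm (its x, y, z), 0.3 to 0.6 kg, flat on the bench, with an upright bakelite fin at its centre: 13 mm thick (x), 44 mm long (y), top 52 mm above the underside, foot 20 x 52 mm up to 10 mm. Origin: centre of the plate's underside. Seated, its axes point as the vise's do and its long +x edge is 1 mm off the fence, with 1.5 mm of play on the pin.
- cover_hole (a point): Centre of the cover's only hole, at the underside: 13 mm diameter, right through, at the cover's x = +27, y = 0 mm, near the long edge that goes along the fence. With solid plate resting on the pin the plate rides 6 mm above the deck; with the hole over the pin it drops flat onto the deck.
- latch (a joint): Travel of the sliding latch on the vise, m: 0 drawn back, 0.022 fully home against a stop; starts at 0 to 0.002. It slides along the vise's +x (towards the fence) and stays where it is left (about 2 N of friction and slight damping).
- latch_nose (a point): Underside of the latch bolt at its leading end: flat steel bolt 34 x 16 x 6 mm at vise y = +30 mm, underside 7.5 mm above the deck. Nose at vise x = -50 mm at travel 0, -28 mm when home: it passes over the seated plate's edge but runs into a plate still riding on the pin.
- cover_grip (a point): Point at the middle of the cover's fin, 37 mm above the plate's underside: a place to pinch it across its 13 mm thickness (the cover's x). Axes as the cover's.
- latch_knob (a point): Middle of the latch's upright round knob: 14 mm diameter, 22 mm tall (11 mm above and below this point), on a thin neck. At latch travel 0 it lies at x = -74, y = +30, z = 78.5 mm in the vise's frame and moves with the latch.
- yoyo: Bystander: faded blue wooden yo-yo lying on its flat side, 56 mm across, 40 mm high. Origin: centre of its underside.
- bearing: Bystander: loose brass bearing ring, 22 mm across, 8 mm high. Origin: centre of its underside.
- axle: Bystander: steel axle with square ends, 50 mm long, 12 mm high. Origin: centre of its underside.
- tool_handle: Bystander: bakelite tool handle lying down, 102 mm long, 24 mm high. Origin: centre of its underside.
- jar: Bystander: amber glass jar with steel cap, 52 mm across, 70 mm high. Origin: centre of its underside.
- blank: Bystander: blank steel plate without hole or fin, 60 x 90 x 8 mm. Origin: centre of its underside.
- yoyo_half: Bystander: half of a wooden yo-yo, 56 mm across, 18 mm high. Origin: centre of its underside.
Not all that is in view belongs to the job. Leave any blue look-alike of the cover alone.

How it is judged (in metres and radians):
On the way:
1. the cover has dropped over the pin and lies flat on the deck along the fence, latch not yet pushed over it (z of cover in the frame of vise between 0.047 and 0.0518 m and x of cover in the frame of vise between -0.006 and 0.005 m and y of cover_hole in the frame of vise between -0.022 and 0.022 m and angle between cover's own z axis and vertical below 0.035 rad and value of joint latch below 0.01 m), for 0.2 s.
At the end, for the whole second after the job is handed in: The cover lies still and flat on the deck (underside within 1.8 mm of it, tilt under 2 degrees) with the pin in its hole, its hole edge along the fence within about 6 degrees, and the latch is at least 18 mm along its 22 mm travel, over the plate's edge (z of cover in the frame of vise between 0.047 and 0.0518 m and x of cover in the frame of vise between -0.006 and 0.005 m and y of cover_hole in the frame of vise between -0.022 and 0.022 m and x of cover_hole in the frame of vise above 0.02 m and angle between the y axis of cover and the y axis of vise, either way round below 0.1 rad and angle between cover's own z axis and vertical below 0.035 rad and linear speed of cover below 0.02 m/s and value of joint latch above 0.018 m); the robot touches nothing.
It fails at once if the plate is forced: more than 35 N between the cover and the vise (pin, latch, fence) while the plate has not dropped and rides on the pin (contact force between cover and vise above 35 N and z of cover in the frame of vise above 0.0545 m and horizontal distance between cover and vise below 0.1 m).
It fails at once if the cover is tipped over (angle between cover's own z axis and vertical above 0.6 rad).
It fails at once if a bystander is moved more than 25 mm (distance of any of yoyo, bearing, axle, tool_handle, jar, blank, yoyo_half from where it was at the start of the episode above 0.025 m).
It also fails if it takes over 72 s, if anything falls off the work surface, if the arm or the gripper's body presses on something with over 40 N, if the wrist force passes 120 N, or if a joint passes its speed limit or range.

ROBOT

A 6-joint arm with a two-finger parallel gripper is mounted at the origin on the work surface. World frame = base frame: x ahead of the robot, y to its left, z up, the work surface at z = 0. Lengths are in m, angles in degrees, forces in N, time in s.
With the tool pointing down it reaches from about 0.35 to 0.875 m from the base axis. Payload 4.2 kg.
Tool frame: the origin (TCP) lies on the front face of the gripper's body, between the roots of the fingers; the fingertips stand 70 mm ahead of it and the grasp point (between the pads) lies 51 mm ahead of it (r.nose_length is the distance from the TCP to the fingertips, in m); z points along the fingers, y is the direction in which the jaws open and shut (so a half turn about z gives the same grasp; the last joint's range is limited). The gripper opens to 87 mm and grips with 3 to 60 N. Pads are 19 mm wide; open, the fingers measure 117 mm over their backs; the gripper's body (75 mm by 190 mm) begins 51 mm behind the grasp point.
Start: joints at [78.587, 22.042, 0.453, 0, -68.411, -14.817], TCP at [0.276, 0.561, 0.292] pointing down, gripper open.
Joint ranges: [-179.83, 179.83], [-69.29, 118.12], [-61.27, 80.66], [-181.25, 117.63], [-171.15, -9.14], [-177.46, 177.46]. Speed limits (degrees/s): [159.86, 159.86, 180, 180, 180, 180].

INTERFACE

Orientations are given as a 3x3 rotation matrix whose columns are the frame's x, y, z axes.
In Python, from station import telemetry, capture, order, r gives the robot as it stands.
- The arm moves only by the tool drive_tool, never from a script. Its argument "series" is a list of rows, each a list of 4 numbers: the shift along the tool's x, y, z as a fraction of full scale, then the turn about the tool's z as a fraction of full scale. In form: [[dx, dy, dz, turn], ...]. A call has 1 to 10 rows; each row is the pose to reach, as a shift and turn from the pose commanded when the call began, along the tool's axes at that moment; what a row does not reach only later rows make up. Full scale, the value 1, is 0.12 m for a shift and 2 rad for a turn. A row lasts 1/8 s, in which the tool goes at most 62.5 mm and 10.7 degrees, less where a joint would pass 70% of its speed; a pose out of reach is approached as far as the arm can. A call with a number of a shift or a turn outside -1 to 1 is refused whole. A call with a gripper value outside its range is refused whole. "fingers" is the finger opening in mm, from 0 to 87, set as the call begins (left out, the last holds). The fingers move at their own pace and stop on an object; the grip force is fixed at half the most. Time passes only in rows, so rows that repeat a pose let the fingers close. It gives the time, the measured TCP pose, the force and the opening at its end, in the units of the state.
- telemetry.sense(): the state, without advancing time (a new reading comes with each control period).
- capture(name): name is "side" or "top" or "wrist"; returns a dict with "color" (480x640x3 uint8, blue, green, red), "fx", "fy", "cx", "cy" (pixels), "eye" and "attitude" of the camera in the world; the wrist camera has in their place "mount" (4x4, takes a point from camera to tool coordinates, whose origin is the TCP and whose axes are the flange's). Camera axes: x right, y up, looking along -z (the intrinsics and any distortion apply to the point x, -y, -z); pixel columns grow to the right and rows downward; lengths in m; the calibration is good to about 2 mm. A picture is of the moment at which its call begins: read the wrist's pose just before it. There is no depth.
- order.finish_job(): hands the job in, once; it reports no verdict.
The state is a dict: "time_s": time; "joints": joint angles; "joint_velocities": joint speeds; "effort": joint torques, N m; "tcp_pos": TCP position; "ee_rot": TCP orientation; "wrist_force": force on the tool from outside, world axes, zero at the start; "moment": the same for the moment, N m; "gripper_width": opening from 0.0 (shut) to 1.0 (fully open).
Only numpy, scipy, OpenCV 4.12 (cv2) and the standard library are available. Lean on these libraries where they do the work, as an engineer would, in place of code of your own. Each camera call takes 0.05 s, during which the arm holds its last target. There are 200 camera calls.

## Working session

There is one attempt and no reset: what is moved stays moved. The work goes in short steps, Python scripts to look and compute and a tool call to move; the robot and the scene stay as the last step left them, time stands still between calls to the robot, and variables do not carry over. Pictures are saved under pics/ and viewed, about 8 in all and at most 12, crops included, and the job is handed in when it is done.

Besides the shell and the picture viewer there is one more tool, called in YAML: its name, and indented under it one key for each argument. drive_tool: Moves the arm, as the interface text tells. Shift numbers are shares of 0.12 m and turn numbers shares of 2 rad, none past 1 either way. Its arguments: {"type":"object","properties":{"series":{"type":"array","items":{"type":"array","items":{"type":"number","minimum":-1,"maximum":1}}},"fingers":{"type":"number"}},"required":["series"]}

```bash
mkdir -p pics; ls
cat > h.py <<'E'
import numpy as np, cv2
from station import telemetry, capture, order, r
def snap(n,f):
    s=telemetry.sense(); c=capture(n); cv2.imwrite(f'pics/{f}.png',c['color'])
    if n=='wrist':
        M=np.array(c['mount']);R=np.array(s['ee_rot']);c['A']=R@M[:3,:3];c['e']=np.array(s['tcp_pos'])+R@M[:3,3]
    else: c['A']=np.array(c['attitude']);c['e']=np.array(c['eye'])
    np.savez(f'pics/{f}.npz',A=c['A'],e=c['e'],k=[c['fx'],c['fy'],c['cx'],c['cy']])
    print(n,{k:v for k,v in c.items() if k not in('color',)})
    return c
def pt(f,u,v,z):
    d=np.load(f'pics/{f}.npz');fx,fy,cx,cy=d['k']
    w=d['A']@np.array([(u-cx)/fx,-(v-cy)/fy,-1.]);e=d['e']
    return e+w*(z-e[2])/w[2]
def px(f,p):
    d=np.load(f'pics/{f}.npz');fx,fy,cx,cy=d['k']
    q=d['A'].T@(np.array(p)-d['e']);return np.array([cx+fx*q[0]/-q[2],cy-fy*q[1]/-q[2]])
E
python3 - <<'E'
from h import *
print(telemetry.sense())
a=snap('top','top0');snap('side','side0')
E
```

```text
pics
{'time_s': 0.0, 'joints': array([ 7.85862223e+01,  2.20889755e+01,  3.78590775e-01, -2.89973105e-02,
       -6.84104873e+01, -1.48165809e+01]), 'joint_velocities': array([-0.13369589,  0.02582332,  0.03392711, -0.01451521,  0.0283099 ,
        0.00414629]), 'effort': array([ 5.42653306e-04, -3.90661883e+01,  1.87398398e+01,  4.21961993e+00,
        1.08264835e-02, -2.04266053e-04]), 'tcp_pos': array([0.27601414, 0.56023702, 0.29117011]), 'ee_rot': array([[ 8.96941804e-01, -4.42147744e-01, -8.78755133e-04],
       [-4.42148609e-01, -8.96939635e-01, -1.97472283e-03],
       [ 8.49289340e-05,  2.15975181e-03, -9.99997664e-01]]), 'wrist_force': array([-0.0552008 , -0.71821959, -0.2282851 ]), 'moment': array([-0.01486295,  0.02414416, -0.03904777]), 'gripper_width': 0.999312337578694}
top {'fx': 476.23081480095, 'fy': 476.23081480095, 'cx': 316.81423933905256, 'cy': 235.98993960394822, 'eye': array([0.39453913, 0.01388088, 1.21386449]), 'attitude': array([[ 0.02689614,  0.98689654, -0.15909688],
       [-0.99955457,  0.02861016,  0.00849236],
       [ 0.01293286,  0.15879761,  0.98722645]]), 'A': array([[ 0.02689614,  0.98689654, -0.15909688],
       [-0.99955457,  0.02861016,  0.00849236],
       [ 0.01293286,  0.15879761,  0.98722645]]), 'e': array([0.39453913, 0.01388088, 1.21386449])}
side {'fx': 535.6491745260618, 'fy': 535.6491745260618, 'cx': 313.09348754927174, 'cy': 246.73600532308186, 'eye': array([ 0.38878719, -0.91818774,  0.98446397]), 'attitude': array([[ 0.98409797,  0.1147324 , -0.13560109],
       [-0.17742847,  0.6709784 , -0.7199355 ],
       [ 0.00838547,  0.73254656,  0.68066528]]), 'A': array([[ 0.98409797,  0.1147324 , -0.13560109],
       [-0.17742847,  0.6709784 , -0.7199355 ],
       [ 0.00838547,  0.73254656,  0.68066528]]), 'e': array([ 0.38878719, -0.91818774,  0.98446397])}
```

View pics/top0.png

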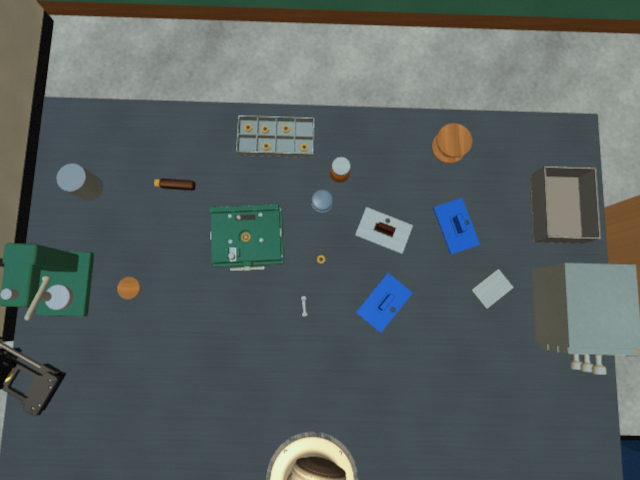

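View pics/side0.png

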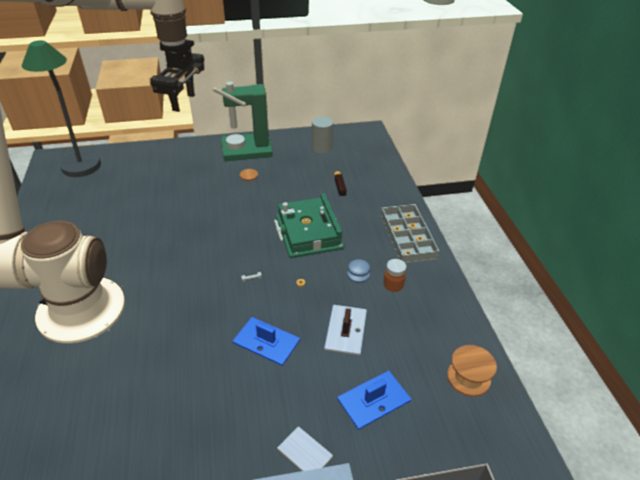

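The cover is the grey steel plate with the brown fin at top (384,230), with its hole at about (388,220). The blue look-alikes are at (457,225) and (385,302), and the blank, with no fin, is at (493,289). The vise is at (246,236), with its fence on the upper side and its latch at (233,253). I'll enlarge to confirm.

Run:
```python
from h import *
c=cv2.imread('pics/top0.png')
a=cv2.resize(c[195:280,200:300],None,fx=7,fy=7,interpolation=cv2.INTER_CUBIC)[:, :]
b=cv2.resize(c[200:260,345:425],None,fx=7,fy=7,interpolation=cv2.INTER_CUBIC)
o=np.zeros((595,1260,3),np.uint8);o[:,:700]=a;o[:420,700:]=b
cv2.imwrite('pics/crop1.png',cv2.resize(o,(800,378),interpolation=cv2.INTER_AREA))
# plate outline
g=cv2.cvtColor(c,cv2.COLOR_BGR2HSV)
m=((g[...,1]<60)&(g[...,2]>120)).astype(np.uint8)
m[:, :345]=0;m[:,425:]=0;m[:200]=0;m[262:]=0
k,_=cv2.findContours(m,0,2);k=max(k,key=cv2.contourArea)
q=cv2.boxPoints(cv2.minAreaRect(k));print(q,cv2.contourArea(k))
P=np.array([pt('top0',u,v,.006) for u,v in q]);print(P.round(4));print(P.mean(0),np.linalg.norm(P-np.roll(P,1,0),axis=1))
print('hole',pt('top0',388,220,.006))
# green vise
m=((g[...,0]>60)&(g[...,0]<90)&(g[...,1]>100)).astype(np.uint8);m[:,:190]=0;m[:,310:]=0;m[:190]=0;m[290:]=0
k,_=cv2.findContours(m,0,2);k=max(k,key=cv2.contourArea);q=cv2.boxPoints(cv2.minAreaRect(k));print(q)
for z in(.0,.05,.062):print([pt('top0',u,v,z).round(4)[:2] for u,v in q])
```

```text
[[354.20688 234.48277]
 [365.65518 205.86208]
 [413.4138  224.96553]
 [401.96548 253.58623]] 1510.5
[[ 0.5959 -0.0926  0.006 ]
 [ 0.6722 -0.1213  0.006 ]
 [ 0.6253 -0.2454  0.006 ]
 [ 0.5499 -0.2156  0.006 ]]
[ 0.61081417 -0.16873023  0.006     ] [0.1313751  0.08146446 0.13269467 0.08105669]
hole [ 0.63643375 -0.17956079  0.006     ]
[[208.56555 207.09435]
 [280.95428 203.56319]
 [283.90265 264.00476]
 [211.51392 267.5359 ]]
[array([0.6581, 0.2868]), array([0.6731, 0.0992]), array([0.5152, 0.0856]), array([0.501 , 0.2694])]
[array([0.6472, 0.2755]), array([0.6616, 0.0957]), array([0.5103, 0.0826]), array([0.4966, 0.2589])]
[array([0.6446, 0.2728]), array([0.6588, 0.0949]), array([0.5091, 0.0819]), array([0.4956, 0.2563])]
```

View pics/crop1.png

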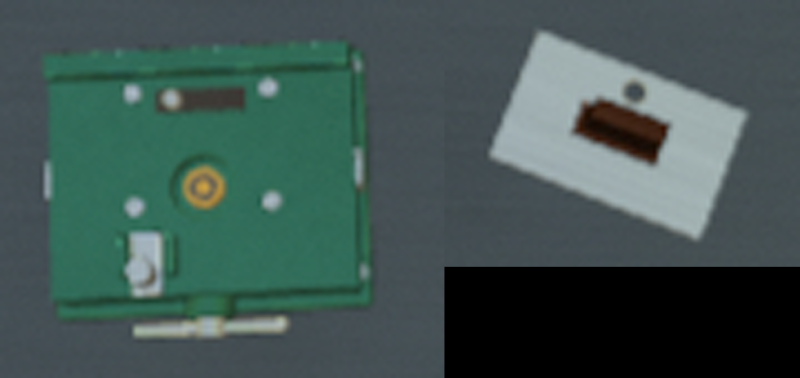

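The crop confirms both: the plate has a brown fin and a hole toward +x. In the vise, the pads are at crop (131,92), (268,88), (134,206) and (271,200), and the pin is at (172,98), left of mid-slot. Next I'll fit the vise pose.

Run:
```python
from h import *
c=cv2.imread('pics/top0.png').astype(float)
s=800/1260*7
def cen(u,v,w=3):
    x0,y0=200+u/s-.43,195+v/s-.43; a=int(round(x0));b=int(round(y0))
    p=c[b-w:b+w+1,a-w:a+w+1,2]; p=np.clip(p-p.mean()-20,0,None)   # red channel: bright on green
    yy,xx=np.mgrid[b-w:b+w+1,a-w:a+w+1]; return (xx*p).sum()/p.sum(),(yy*p).sum()/p.sum()
L=[(131,92),(268,88),(134,206),(271,200)];V=np.array([(.032,.038),(.032,-.038),(-.032,.038),(-.032,-.038)])
W=np.array([pt('top0',*cen(*l),.05)[:2] for l in L]);print(W.round(4))
t=W.mean(0);A=W-t
H=(V.T@A);th=np.arctan2(H[0,1]-H[1,0],H[0,0]+H[1,1]);R=np.array([[np.cos(th),-np.sin(th)],[np.sin(th),np.cos(th)]])
print('vise',t,np.degrees(th),'res',(A-V@R.T).round(4).tolist())
pin=pt('top0',200+172/s-.43,195+98/s-.43,.055)[:2];print('pin vise',R.T@(pin-t))
sx=telemetry.sense();Rt=sx['ee_rot'];print('tool yaw',np.degrees(np.arctan2(Rt[1,0],Rt[0,0])))
```

```text
[[0.6274 0.223 ]
 [0.6329 0.1472]
 [0.5629 0.2179]
 [0.5689 0.1425]]
vise [0.59801662 0.18264776] 4.345283059966275 res [[0.0004, 0.0001], [0.0001, -0.0], [-0.0004, -0.0002], [-0.0001, 0.0001]]
pin vise [0.02740803 0.01492744]
tool yaw -26.238386164312818
```

drive_tool:
  series:
    - [1,0.81,0,0]
    - [1,0.81,0,0]
    - [1,0.81,0,0]
  fingers: 60

```text
time_s: 0.48
tcp_pos: [0.3414, 0.4176, 0.292]
ee_rot: [[0.896, -0.443, -0.001], [-0.443, -0.896, -0.001], [-0.0, 0.001, -1.0]]
wrist_force: [-0.3, 0.7, -0.3]
gripper_width: 0.752
```

drive_tool:
  series:
    - [1,0.81,0,0]
    - [1,0.81,0,0]
    - [1,0.81,0,0]

```text
time_s: 0.85
tcp_pos: [0.4059, 0.2774, 0.292]
ee_rot: [[0.896, -0.444, -0.001], [-0.444, -0.896, -0.001], [-0.0, 0.001, -1.0]]
wrist_force: [0.3, 0.6, -0.1]
gripper_width: 0.696
```

drive_tool:
  series:
    - [1,0.81,0,0]
    - [1,0.81,0,0]
    - [1,0.81,0,0]

```text
time_s: 1.23
tcp_pos: [0.4706, 0.1374, 0.2919]
ee_rot: [[0.896, -0.444, -0.001], [-0.444, -0.896, -0.0], [-0.001, 0.001, -1.0]]
wrist_force: [-0.1, 1.0, -0.4]
gripper_width: 0.693
```

drive_tool:
  series:
    - [1,0.81,0,0]
    - [1,0.81,0,0]
    - [1,0.81,0,0]

```text
time_s: 1.6
tcp_pos: [0.5354, -0.0029, 0.2916]
ee_rot: [[0.896, -0.445, -0.001], [-0.445, -0.896, -0.0], [-0.001, 0.001, -1.0]]
wrist_force: [-0.9, -0.5, 0.2]
gripper_width: 0.69
```

drive_tool:
  series:
    - [1,0.81,0,0.2]
    - [1,0.81,0,0.4]
    - [1,0.81,0,0.6]
    - [1,0.81,0,0.737]
    - [1,0.81,0,0.737]
    - [1,0.81,0,0.737]
    - [1,0.81,0,0.737]
    - [1,0.81,0,0.737]
    - [1,0.81,0,0.737]

```text
time_s: 2.72
tcp_pos: [0.5994, -0.1405, 0.2917]
ee_rot: [[-0.352, -0.936, -0.001], [-0.936, 0.352, 0.0], [0.0, 0.001, -1.0]]
wrist_force: [0.0, -0.5, 0.2]
gripper_width: 0.687
```

Run:
```python
from h import *
snap('wrist','w1')
for p in[(.611,-.169,.052),(.6364,-.1796,.006)]:print(px('w1',p))
c=cv2.imread('pics/w1.png');g=cv2.cvtColor(c,cv2.COLOR_BGR2HSV)
m=((g[...,1]<60)&(g[...,2]>110)).astype(np.uint8)
k,_=cv2.findContours(m,0,2)
for k in sorted(k,key=cv2.contourArea)[-3:]:
    rr=cv2.minAreaRect(k);q=cv2.boxPoints(rr);P=np.array([pt('w1',u,v,.006) for u,v in q])
    d=P-np.roll(P,1,0);print(cv2.contourArea(k),q.round(0).tolist(),P.mean(0).round(4),np.linalg.norm(d,axis=1).round(4),np.degrees(np.arctan2(d[:,1],d[:,0])).round(1))
```

```text
wrist {'fx': 345.1765106094039, 'fy': 345.1765106094039, 'cx': 325.1913388314999, 'cy': 239.63930371509176, 'mount': array([[-1.21815850e-04,  9.59878436e-01,  2.80416427e-01,
         7.69010249e-02],
       [ 9.99999852e-01, -3.17700482e-05,  5.43160820e-04,
        -3.70973581e-04],
       [ 5.30277202e-04,  2.80416452e-01, -9.59878290e-01,
        -9.27116273e-02],
       [ 0.00000000e+00,  0.00000000e+00,  0.00000000e+00,
         1.00000000e+00]]), 'A': array([[-9.36139231e-01, -3.37679041e-01, -9.80622531e-02],
       [ 3.51629153e-01, -8.98579052e-01, -2.62512144e-01],
       [ 5.28162556e-04, -2.80229463e-01,  9.59932898e-01]]), 'e': array([ 0.5728366 , -0.21260207,  0.38442834])}
[303.9518465  197.21279187]
[281.28733853 189.5027064 ]
783.5 [[5.0, 328.0], [50.0, 328.0], [50.0, 348.0], [5.0, 348.0]] [ 1.0034 -0.12    0.006 ] [0.0292 0.0555 0.029  0.0565] [-125.2  159.4   56.8  -20.6]
10313.0 [[187.0, 327.0], [463.0, 327.0], [463.0, 395.0], [187.0, 395.0]] [0.6688 0.043  0.006 ] [0.1012 0.3404 0.1012 0.3629] [-117.   159.4   75.8  -20.6]
161963.5 [[-0.0, 0.0], [639.0, 0.0], [639.0, 316.0], [0.0, 316.0]] [ 0.5925 -0.1767  0.006 ] [0.3455 0.6068 0.345  0.7802] [-125.4  159.4   83.7  -20.6]
```

View pics/w1.png

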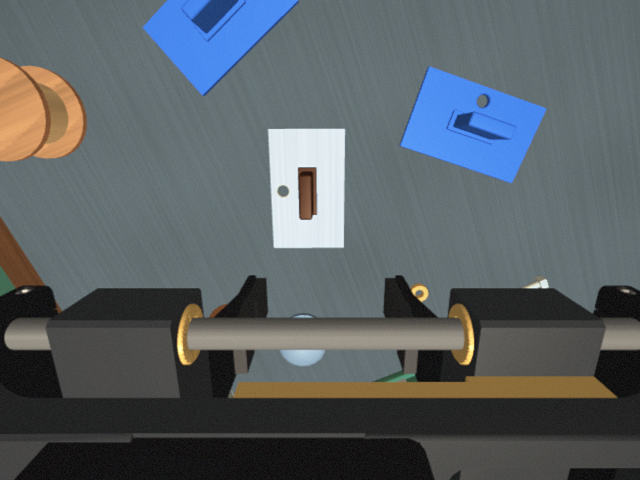

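The plate's corners are at about (268,129), (345,128), (344,248) and (274,248), its hole at (283,191) and its fin at (307,193). That matches the predictions to within 2 px.

```bash
cat > cov.py <<'E'
from h import *
c=cv2.imread('pics/w1.png')
m=((c.min(2)>165)).astype(np.uint8);m[:,:240]=0;m[:,380:]=0;m[:110]=0;m[265:]=0
k,_=cv2.findContours(m,0,2);k=max(k,key=cv2.contourArea)
P=np.array([pt('w1',u,v,.006)[:2] for u,v in k[:,0]])
rr=cv2.minAreaRect((P*1e3).astype(np.float32));print(rr)
h=pt('w1',283,191,.006)[:2];print('hole',h)
C=np.array(rr[0])/1e3;print('C-h',np.linalg.norm(C-h),np.degrees(np.arctan2(*(h-C)[::-1])))
s=telemetry.sense();R=s['ee_rot'];D=np.r_[C,.006-.006+.037+.051]-s['tcp_pos'];print(s['tcp_pos'],'tool shift /.12',(R.T@D)/.12,'yaw',np.degrees(np.arctan2(R[1,0],R[0,0])))
E
python3 cov.py
```

```text
((610.3958740234375, -168.283203125), (129.20248413085938, 80.42676544189453), 69.4249038696289)
hole [ 0.63527342 -0.17742339]
C-h 0.026503501499085726 -20.17369618494345
[ 0.59947317 -0.14044674  0.29180549] tool shift /.12 [ 0.18508445 -0.16796756  1.69826896] yaw -110.5261054924611
```

drive_tool:
  series:
    - [0.185,-0.168,0.4,0]
    - [0.185,-0.168,0.8,0]
    - [0.185,-0.168,0.8,0]

```text
time_s: 3.15
tcp_pos: [0.6082, -0.1684, 0.1919]
ee_rot: [[-0.352, -0.936, -0.01], [-0.936, 0.352, 0.001], [0.003, 0.01, -1.0]]
wrist_force: [0.5, 1.4, 0.5]
gripper_width: 0.685
```

drive_tool:
  series:
    - [0,0,0.4,0]
    - [0,0,0.7,0]
    - [0,0,0.9,0]
    - [0,0,0.9,0]
    - [0,0,0.9,0]

```text
time_s: 3.78
tcp_pos: [0.6123, -0.1684, 0.0908]
ee_rot: [[-0.352, -0.936, 0.004], [-0.936, 0.352, -0.001], [-0.001, -0.004, -1.0]]
wrist_force: [0.3, -0.7, 0.7]
gripper_width: 0.691
```

drive_tool:
  series:
    - [0,0,0,0]
    - [0,0,0,0]
    - [0,0,0,0]
    - [0,0,0,0]
    - [0,0,0,0]
    - [0,0,0,0]
    - [0,0,0,0]
  fingers: 0

```text
time_s: 4.65
tcp_pos: [0.6103, -0.1683, 0.0881]
ee_rot: [[-0.353, -0.936, -0.001], [-0.936, 0.353, 0.0], [0.0, 0.001, -1.0]]
wrist_force: [-0.7, 0.3, 0.1]
gripper_width: 0.145
```

drive_tool:
  series:
    - [0,0,-0.15,0]
    - [0,0,-0.45,0]
    - [0,0,-0.8,0]
    - [0,0,-1,0]
    - [0,0,-1,0]

```text
time_s: 5.28
tcp_pos: [0.6117, -0.1685, 0.2112]
ee_rot: [[-0.353, -0.936, 0.006], [-0.936, 0.353, -0.0], [-0.002, -0.006, -1.0]]
wrist_force: [0.0, -0.1, -3.6]
gripper_width: 0.148
```

drive_tool:
  series:
    - [-0.15,0.063,0,0]
    - [-0.5,0.21,0,0]
    - [-0.938,0.393,0,0]

```text
time_s: 5.65
tcp_pos: [0.6052, -0.0452, 0.2062]
ee_rot: [[-0.355, -0.935, -0.004], [-0.935, 0.355, -0.0], [0.001, 0.003, -1.0]]
wrist_force: [1.1, -0.6, -3.8]
gripper_width: 0.151
```

drive_tool:
  series:
    - [-0.4,0.168,0,0]
    - [-0.8,0.335,0,0]
    - [-0.938,0.393,0,0]

```text
time_s: 6.02
tcp_pos: [0.6007, 0.0789, 0.2065]
ee_rot: [[-0.35, -0.937, -0.003], [-0.937, 0.35, -0.0], [0.002, 0.003, -1.0]]
wrist_force: [-1.0, -0.5, -2.6]
gripper_width: 0.148
```

drive_tool:
  series:
    - [-0.4,0.168,0,-0.06]
    - [-0.7,0.293,0,-0.12]
    - [-0.9,0.377,0,-0.18]
    - [-0.938,0.393,0,-0.217]
    - [-0.938,0.393,0,-0.217]
    - [-0.938,0.393,0,-0.217]
    - [-0.938,0.393,0,-0.217]

```text
time_s: 6.9
tcp_pos: [0.5975, 0.1968, 0.208]
ee_rot: [[0.071, -0.997, -0.001], [-0.997, -0.071, -0.0], [0.0, 0.001, -1.0]]
wrist_force: [0.1, -0.1, -3.7]
gripper_width: 0.146
```

```bash
cat > st.py <<'E'
from h import *
T=np.array([.59802,.18265]);th=np.radians(4.345);Rv=np.array([[np.cos(th),-np.sin(th)],[np.sin(th),np.cos(th)]])
s=telemetry.sense();R=s['ee_rot'];p=s['tcp_pos']
print('t',s['time_s'],'cover in vise mm',(1e3*np.r_[Rv.T@(p[:2]-T),p[2]-.0881]).round(2),'yaw err',round(np.degrees(np.arctan2(R[1,0],R[0,0]))+85.655-.0,2),'F',np.array(s['wrist_force']).round(1),'M',np.array(s['moment']).round(2),'w',round(s['gripper_width']*87,1))
E
python3 st.py
python3 - <<'E'
from h import *
snap('top','top1');snap('wrist','w2')
c=cv2.imread('pics/top1.png');a=cv2.resize(c[190:285,195:310],None,fx=5,fy=5,interpolation=cv2.INTER_CUBIC)
b=cv2.resize(cv2.imread('pics/w2.png'),(400,300))[:,:220]
o=np.zeros((475,795,3),np.uint8);o[:,:575]=a;o[:300,575:]=b;cv2.imwrite('pics/c2.png',o)
E
```

```text
t 6.9 cover in vise mm [  0.52  14.16 119.87] yaw err -0.25 F [ 0.1 -0.1 -3.7] M [ 0.04 -0.06  0.04] w 12.7
top {'fx': 476.23081480095, 'fy': 476.23081480095, 'cx': 316.81423933905256, 'cy': 235.98993960394822, 'eye': array([0.39453913, 0.01388088, 1.21386449]), 'attitude': array([[ 0.02689614,  0.98689654, -0.15909688],
       [-0.99955457,  0.02861016,  0.00849236],
       [ 0.01293286,  0.15879761,  0.98722645]]), 'A': array([[ 0.02689614,  0.98689654, -0.15909688],
       [-0.99955457,  0.02861016,  0.00849236],
       [ 0.01293286,  0.15879761,  0.98722645]]), 'e': array([0.39453913, 0.01388088, 1.21386449])}
wrist {'fx': 345.1765106094039, 'fy': 345.1765106094039, 'cx': 325.1913388314999, 'cy': 239.63930371509176, 'mount': array([[-1.21734243e-04,  9.59938455e-01,  2.80210898e-01,
         7.70642351e-02],
       [ 9.99999892e-01, -8.60966045e-06,  4.63932613e-04,
        -3.74586140e-04],
       [ 4.47759276e-04,  2.80210925e-01, -9.59938351e-01,
        -9.27113212e-02],
       [ 0.00000000e+00,  0.00000000e+00,  0.00000000e+00,
         1.00000000e+00]]), 'A': array([[-9.97442262e-01,  6.86654317e-02,  1.98492415e-02],
       [-7.14765899e-02, -9.57523143e-01, -2.79357349e-01],
       [-1.76084849e-04, -2.80061582e-01,  9.59982020e-01]]), 'e': array([0.60347   , 0.12005389, 0.3008574 ])}
```

View pics/w2.png

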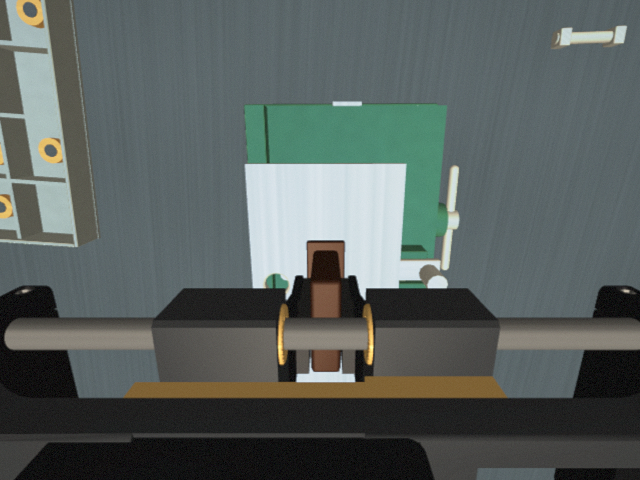

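The wrist view shows the plate in the grip, with its near edge at row 164 from columns 246 to 406. The hole is at (277,282) and the fence face runs along column 267. I'll check these against the predictions.

Run:
```python
from h import *
T=np.array([.59802,.18265]);th=np.radians(4.345);Rv=np.array([[np.cos(th),-np.sin(th)],[np.sin(th),np.cos(th)]])
inv=lambda P:(1e3*(Rv.T@(P[:2]-T))).round(2)
w=lambda x,y,z:np.r_[T+Rv@np.array([x,y])/1e3,z/1e3]
for u,v in[(246,164),(406,164)]:print('plate corner',inv(pt('w2',u,v,.126)))
print('hole',inv(pt('w2',277,282,.126)))
print('pred fence face y-80',px('w2',w(41,-84,62)),px('w2',w(41,-50,62)),'fence foot',px('w2',w(41,-84,48.5)),'vise right side deck end',px('w2',w(-82,-85,48.5)), 'vise corner',px('w2',w(-82,-85,48.5)),'knob',px('w2',w(-74,30,89.5)))
c=cv2.imread('pics/w2.png')
print(c[130,240:275].tolist())
```

```text
plate corner [ 40.05 -51.07]
plate corner [-39.3  -50.73]
hole [27.42 12.22]
pred fence face y-80 [262.84313553 105.14680817] [265.60817377 159.00834087] fence foot [266.26483651 106.99944808] vise right side deck end [446.09494463 104.60923045] vise corner [446.09494463 104.60923045] knob [438.53415119 284.32019747]
[[109, 107, 95], [106, 104, 93], [104, 102, 93], [103, 100, 89], [103, 99, 89], [101, 117, 87], [113, 146, 86], [114, 139, 78], [113, 137, 78], [115, 141, 78], [112, 138, 76], [116, 140, 82], [110, 135, 73], [116, 140, 80], [115, 140, 78], [116, 140, 79], [112, 139, 77], [115, 139, 79], [115, 140, 80], [118, 142, 82], [112, 136, 74], [115, 140, 77], [117, 141, 79], [111, 138, 78], [87, 117, 70], [51, 69, 42], [48, 65, 43], [64, 81, 51], [91, 113, 65], [111, 134, 76], [110, 136, 77], [111, 134, 76], [113, 134, 77], [109, 132, 75], [111, 134, 72]]
```

View pics/c2.png

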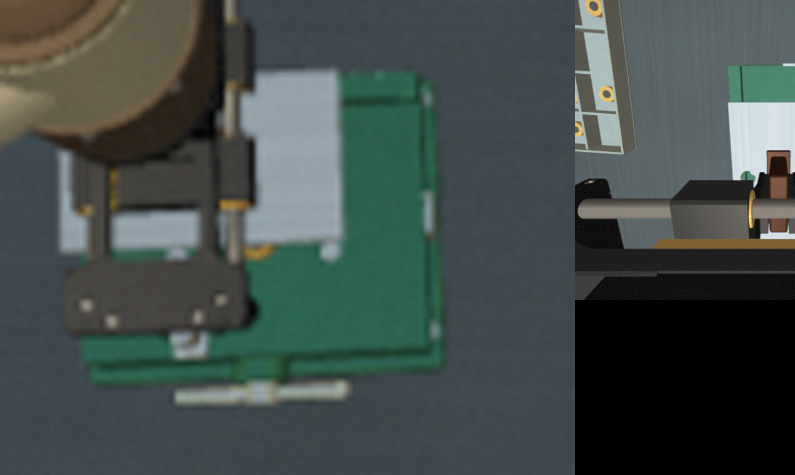

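drive_tool:
  series:
    - [-0.007,0.005,0.2,-0.002]
    - [-0.007,0.005,0.4,-0.002]
    - [-0.007,0.005,0.5,-0.002]
    - [-0.007,0.005,0.5,-0.002]
    - [-0.007,0.005,0.5,-0.002]
    - [-0.007,0.005,0.5,-0.002]

```text
time_s: 7.75
tcp_pos: [0.597, 0.1983, 0.1491]
ee_rot: [[0.077, -0.997, 0.001], [-0.997, -0.077, 0.0], [-0.0, -0.001, -1.0]]
wrist_force: [-0.9, -0.5, -2.9]
gripper_width: 0.144
```

```bash
python3 st.py
```

```text
t 7.75 cover in vise mm [ 0.17 15.71 60.97] yaw err 0.06 F [-0.9 -0.5 -2.9] M [-0.    0.21 -0.06] w 12.6
```

drive_tool:
  series:
    - [0,0,0.012,0]
    - [0,0,0.022,0]
    - [0,0,0.032,0]
    - [0,0,0.038,0]
    - [0,0,0.038,0]

```text
time_s: 8.38
tcp_pos: [0.597, 0.1983, 0.1436]
ee_rot: [[0.077, -0.997, 0.0], [-0.997, -0.077, 0.0], [-0.0, -0.0, -1.0]]
wrist_force: [-2.5, -0.5, -3.7]
gripper_width: 0.143
```

drive_tool:
  series:
    - [0,0,0.004,0]
    - [0,0,0.008,0]
    - [0,0,0.012,0]
    - [0,0,0.012,0]

```text
time_s: 8.88
tcp_pos: [0.597, 0.1983, 0.1422]
ee_rot: [[0.077, -0.997, 0.0], [-0.997, -0.077, 0.0], [-0.0, -0.0, -1.0]]
wrist_force: [-0.5, -0.4, -3.2]
gripper_width: 0.15
```

```bash
python3 st.py
```

```text
t 8.875 cover in vise mm [ 0.13 15.71 54.11] yaw err 0.07 F [-0.5 -0.4 -3.2] M [ 0.07  0.05 -0.01] w 13.0
```

drive_tool:
  series:
    - [0,0,0.004,0]
    - [0,0,0.008,0]
    - [0,0,0.012,0]
    - [0,0,0.012,0]

```text
time_s: 9.38
tcp_pos: [0.597, 0.1983, 0.1407]
ee_rot: [[0.077, -0.997, 0.0], [-0.997, -0.077, 0.0], [-0.0, -0.0, -1.0]]
wrist_force: [0.7, -0.1, -4.3]
gripper_width: 0.143
```

```bash
python3 st.py
```

```text
t 9.375 cover in vise mm [ 0.12 15.7  52.65] yaw err 0.07 F [ 0.7 -0.1 -4.3] M [ 0.06  0.05 -0.04] w 12.5
```

It's in the hole, so I'll continue to seating.

drive_tool:
  series:
    - [0,0,0.004,0]
    - [0,0,0.008,0]
    - [0,0,0.012,0]
    - [0,0,0.016,0]
    - [0,0,0.018,0]
    - [0,0,0.018,0]

```text
time_s: 10.12
tcp_pos: [0.5969, 0.1983, 0.1386]
ee_rot: [[0.077, -0.997, 0.0], [-0.997, -0.077, 0.0], [-0.0, -0.0, -1.0]]
wrist_force: [0.6, 0.5, -3.5]
gripper_width: 0.145
```

```bash
python3 st.py
```

```text
t 10.125 cover in vise mm [ 0.08 15.69 50.53] yaw err 0.07 F [ 0.6  0.5 -3.5] M [ 0.06 -0.08 -0.04] w 12.6
```

drive_tool:
  series:
    - [0,0,0.004,0]
    - [0,0,0.006,0]
    - [0,0,0.006,0]

```text
time_s: 10.5
tcp_pos: [0.597, 0.1983, 0.1382]
ee_rot: [[0.077, -0.997, 0.0], [-0.997, -0.077, 0.0], [-0.0, -0.0, -1.0]]
wrist_force: [-0.2, -0.1, -2.2]
gripper_width: 0.145
```

drive_tool:
  series:
    - [0,0,0,0]
    - [0,0,0,0]
    - [0,0,0,0]
    - [0,0,0,0]
  fingers: 36

```text
time_s: 11.0
tcp_pos: [0.597, 0.1983, 0.1381]
ee_rot: [[0.077, -0.997, 0.0], [-0.997, -0.077, 0.0], [-0.0, -0.0, -1.0]]
wrist_force: [-0.9, 0.0, 1.1]
gripper_width: 0.405
```

drive_tool:
  series:
    - [0,0,-0.2,0]
    - [0,0,-0.6,0]
    - [0,0,-1,0]
    - [0,0,-1,0]
    - [0,0,-1,0]
    - [0,0,-1,0]

```text
time_s: 11.75
tcp_pos: [0.5963, 0.198, 0.2563]
ee_rot: [[0.077, -0.997, -0.003], [-0.997, -0.077, -0.001], [0.001, 0.003, -1.0]]
wrist_force: [-0.3, 0.2, 0.2]
gripper_width: 0.416
```

```bash
python3 st.py;  python3 - <<'E'
from h import *
snap('wrist','w3');snap('side','side1')
a=cv2.resize(cv2.imread('pics/side1.png')[180:270,260:360],None,fx=4,fy=4,interpolation=cv2.INTER_CUBIC)
b=cv2.imread('pics/w3.png')[:360,180:580]
cv2.imwrite('pics/c3.png',np.hstack([a,b]))
E
```

```text
t 11.75 cover in vise mm [ -0.56  15.44 168.21] yaw err 0.06 F [-0.3  0.2  0.2] M [ 0.11 -0.05 -0.02] w 36.2
wrist {'fx': 345.1765106094039, 'fy': 345.1765106094039, 'cx': 325.1913388314999, 'cy': 239.63930371509176, 'mount': array([[-1.22956758e-04,  9.59939016e-01,  2.80208977e-01,
         7.70664335e-02],
       [ 9.99999893e-01, -6.96935297e-06,  4.62679320e-04,
        -3.73567894e-04],
       [ 4.46096806e-04,  2.80209004e-01, -9.59938912e-01,
        -9.27121868e-02],
       [ 0.00000000e+00,  0.00000000e+00,  0.00000000e+00,
         1.00000000e+00]]), 'A': array([[-0.99705928,  0.07287719,  0.02370034],
       [-0.07659571, -0.95749629, -0.27808981],
       [ 0.00242658, -0.27908737,  0.96026265]]), 'e': array([0.60283428, 0.12132154, 0.34911292])}
side {'fx': 535.6491745260618, 'fy': 535.6491745260618, 'cx': 313.09348754927174, 'cy': 246.73600532308186, 'eye': array([ 0.38878719, -0.91818774,  0.98446397]), 'attitude': array([[ 0.98409797,  0.1147324 , -0.13560109],
       [-0.17742847,  0.6709784 , -0.7199355 ],
       [ 0.00838547,  0.73254656,  0.68066528]]), 'A': array([[ 0.98409797,  0.1147324 , -0.13560109],
       [-0.17742847,  0.6709784 , -0.7199355 ],
       [ 0.00838547,  0.73254656,  0.68066528]]), 'e': array([ 0.38878719, -0.91818774,  0.98446397])}
```

View pics/c3.png

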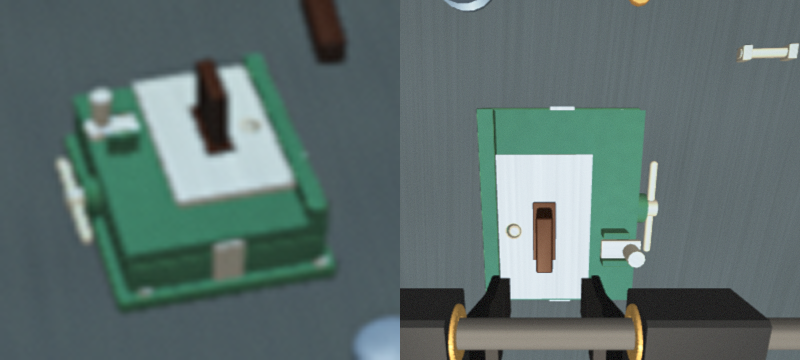

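The pin shows inside the hole at crop (514,230), and the plate is flat along the fence, so it has dropped and been released. Next is the latch: straddle the knob with the fingers about 24 mm open and push.

drive_tool:
  series:
    - [-0.06,0.3,0,0]
    - [-0.121,0.604,0,0]
    - [-0.121,0.604,0,0]
    - [-0.121,0.604,0,0]
    - [-0.121,0.604,0,0]
  fingers: 24

```text
time_s: 12.48
tcp_pos: [0.5243, 0.2072, 0.2576]
ee_rot: [[0.076, -0.997, -0.0], [-0.997, -0.076, -0.0], [0.0, 0.0, -1.0]]
wrist_force: [-0.3, -0.7, -0.2]
gripper_width: 0.276
```

```bash
python3 st.py
python3 - <<'E'
from h import *
snap('wrist','w4')
T=np.array([.59802,.18265]);th=np.radians(4.345);Rv=np.array([[np.cos(th),-np.sin(th)],[np.sin(th),np.cos(th)]])
w=lambda x,y,z:np.r_[T+Rv@np.array([x,y])/1e3,z/1e3]
print('knob pred w3',px('w3',w(-74,30,89.5))-[180-400+400-0,0])
E
```

```text
t 12.475 cover in vise mm [-71.7   30.07 169.5 ] yaw err 0.04 F [-0.3 -0.7 -0.2] M [ 0.05 -0.02  0.01] w 24.0
wrist {'fx': 345.1765106094039, 'fy': 345.1765106094039, 'cx': 325.1913388314999, 'cy': 239.63930371509176, 'mount': array([[-1.21715833e-04,  9.59939064e-01,  2.80208814e-01,
         7.70660570e-02],
       [ 9.99999893e-01, -8.22396636e-06,  4.62549070e-04,
        -3.74279210e-04],
       [ 4.46323349e-04,  2.80208840e-01, -9.59938960e-01,
        -9.27112360e-02],
       [ 0.00000000e+00,  0.00000000e+00,  0.00000000e+00,
         1.00000000e+00]]), 'A': array([[-9.97086803e-01,  7.33156963e-02,  2.10408007e-02],
       [-7.62745050e-02, -9.57210461e-01, -2.79160049e-01],
       [-3.26338770e-04, -2.79951677e-01,  9.60014037e-01]]), 'e': array([0.53052182, 0.13041225, 0.3503298 ])}
knob pred w3 [237.37215399 259.01145518]
```

drive_tool:
  series:
    - [0,0.014,0.3,0]
    - [0,0.014,0.6,0]
    - [0,0.014,0.85,0]
    - [0,0.014,0.979,0]
    - [0,0.014,0.979,0]
    - [0,0.014,0.979,0]

```text
time_s: 13.28
tcp_pos: [0.5227, 0.2075, 0.1416]
ee_rot: [[0.077, -0.997, 0.002], [-0.997, -0.077, 0.001], [-0.001, -0.002, -1.0]]
wrist_force: [-0.1, 0.5, 0.4]
gripper_width: 0.273
```

```bash
python3 st.py
```

```text
t 13.275 cover in vise mm [-73.25  30.47  53.47] yaw err 0.08 F [-0.1  0.5  0.4] M [ 0.1  -0.04 -0.02] w 23.8
```

drive_tool:
  series:
    - [0,-0.03,0,0]
    - [0,-0.06,0,0]
    - [0,-0.09,0,0]
    - [0,-0.12,0,0]
    - [0,-0.15,0,0]
    - [0,-0.18,0,0]
    - [0,-0.2,0,0]
    - [0,-0.21,0,0]
    - [0,-0.21,0,0]

```text
time_s: 14.4
tcp_pos: [0.5472, 0.2089, 0.1403]
ee_rot: [[0.077, -0.997, 0.0], [-0.997, -0.077, 0.0], [-0.0, -0.0, -1.0]]
wrist_force: [-1.1, -1.0, 0.3]
gripper_width: 0.278
```

```bash
python3 st.py
```

```text
t 14.4 cover in vise mm [-48.7   30.07  52.23] yaw err 0.06 F [-1.1 -1.   0.3] M [-0.12  0.29  0.03] w 24.2
```

drive_tool:
  series:
    - [0,-0.005,0,0]
    - [0,-0.01,0,0]
    - [0,-0.014,0,0]
    - [0,-0.014,0,0]

```text
time_s: 14.9
tcp_pos: [0.5484, 0.209, 0.1403]
ee_rot: [[0.077, -0.997, -0.001], [-0.997, -0.077, -0.0], [0.0, 0.001, -1.0]]
wrist_force: [-2.4, -0.5, 2.2]
gripper_width: 0.277
```

```bash
python3 st.py
```

```text
t 14.9 cover in vise mm [-47.52  30.04  52.23] yaw err 0.06 F [-2.4 -0.5  2.2] M [-0.08  0.83  0.01] w 24.1
```

drive_tool:
  series:
    - [0,-0.004,0,0]
    - [0,-0.007,0,0]
    - [0,-0.007,0,0]

```text
time_s: 15.28
tcp_pos: [0.5486, 0.209, 0.1403]
ee_rot: [[0.077, -0.997, -0.002], [-0.997, -0.077, -0.001], [0.001, 0.002, -1.0]]
wrist_force: [-5.9, 0.5, 2.6]
gripper_width: 0.277
```

drive_tool:
  series:
    - [0,0.02,0,0]
    - [0,0.04,0,0]
    - [0,0.04,0,0]
    - [0,0.04,-0.3,0]
    - [0,0.04,-0.7,0]
    - [0,0.04,-1,0]
    - [0,0.04,-1,0]
    - [0,0.04,-1,0]

```text
time_s: 16.27
tcp_pos: [0.5444, 0.2087, 0.2599]
ee_rot: [[0.077, -0.997, -0.001], [-0.997, -0.077, 0.0], [-0.0, 0.001, -1.0]]
wrist_force: [-1.0, -0.2, -0.1]
gripper_width: 0.278
```

```bash
python3 st.py
python3 - <<'E'
from h import *
snap('wrist','w5');snap('side','side2')
a=cv2.resize(cv2.imread('pics/side2.png')[180:270,260:360],None,fx=4,fy=4,interpolation=cv2.INTER_CUBIC)
b=cv2.imread('pics/w5.png')[:360,120:520]
cv2.imwrite('pics/c5.png',np.hstack([a,b]))
T=np.array([.59802,.18265]);th=np.radians(4.345);Rv=np.array([[np.cos(th),-np.sin(th)],[np.sin(th),np.cos(th)]])
w=lambda x,y,z:np.r_[T+Rv@np.array([x,y])/1e3,z/1e3]
for k in(0,18,22):print(k,'side knob',(px('side2',w(-74+k,30,89.5))-[260,180])*4,'wrist',px('w5',w(-74+k,30,89.5))+[280,0])
E
```

```text
t 16.275 cover in vise mm [-51.49  30.02 171.78] yaw err 0.05 F [-1.  -0.2 -0.1] M [ 0.09 -0.03  0.03] w 24.2
wrist {'fx': 345.1765106094039, 'fy': 345.1765106094039, 'cx': 325.1913388314999, 'cy': 239.63930371509176, 'mount': array([[-1.21705407e-04,  9.59939069e-01,  2.80208797e-01,
         7.70660320e-02],
       [ 9.99999893e-01, -8.23144239e-06,  4.62537501e-04,
        -3.74132748e-04],
       [ 4.46314340e-04,  2.80208823e-01, -9.59938965e-01,
        -9.27114634e-02],
       [ 0.00000000e+00,  0.00000000e+00,  0.00000000e+00,
         1.00000000e+00]]), 'A': array([[-9.97071368e-01,  7.33506047e-02,  2.16419734e-02],
       [-7.64764092e-02, -9.57096328e-01, -2.79495934e-01],
       [ 2.12257493e-04, -2.80332494e-01,  9.59902937e-01]]), 'e': array([0.55073743, 0.1318654 , 0.35258582])}
side {'fx': 535.6491745260618, 'fy': 535.6491745260618, 'cx': 313.09348754927174, 'cy': 246.73600532308186, 'eye': array([ 0.38878719, -0.91818774,  0.98446397]), 'attitude': array([[ 0.98409797,  0.1147324 , -0.13560109],
       [-0.17742847,  0.6709784 , -0.7199355 ],
       [ 0.00838547,  0.73254656,  0.68066528]]), 'A': array([[ 0.98409797,  0.1147324 , -0.13560109],
       [-0.17742847,  0.6709784 , -0.7199355 ],
       [ 0.00838547,  0.73254656,  0.68066528]]), 'e': array([ 0.38878719, -0.91818774,  0.98446397])}
0 side knob [98.95389685 96.06754183] wrist [634.01785881 239.92841975]
18 side knob [125.1314139   92.04927902] wrist [611.35440521 239.91418607]
22 side knob [130.93179236  91.15891784] wrist [606.31791865 239.91102293]
```

View pics/c5.png

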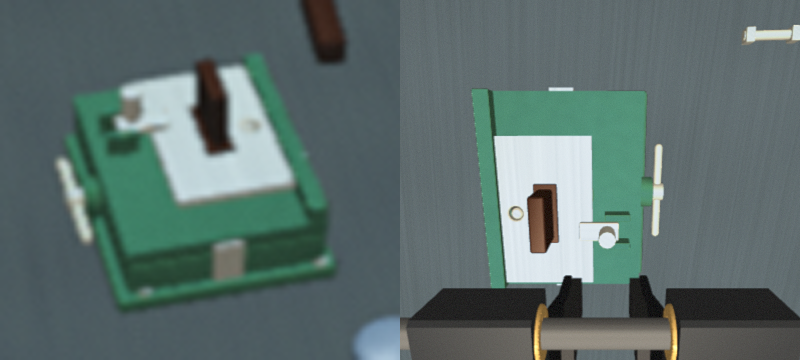

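The knob is at wrist crop (607,238) and side crop (130,92), which matches full travel (22 mm). The pin is visible in the hole and the robot is clear of everything.

```bash
python3 -c "
from station import order
print(order.finish_job())"
```

```text
the job is handed in; nothing more can be done
None
```

The vise is closed and the job is handed in at about 16 s, well inside the 72 s limit. The hand-in gave no verdict.

- **Plate:** I pinched the steel cover by its brown fin and lowered it beside the fence. I had measured the pin at about y = +15 mm, so the hole went straight onto it and no sliding search was needed. Contact force never changed by more than a few newtons on the way down.
- **Latch:** I straddled the knob with the fingers and pushed it across until the force rose to about 6 N at the stop.
- **Last checks:** The wrist and side pictures showed the pin inside the hole and the plate flat along the fence. The knob was within 1–2 pixels of where 22 mm of travel should put it, and the gripper was clear above with no load.
- **Not checked:** I didn't measure the bystanders again at the end, but the arm passed well above them and touched none. One hole reading taken while carrying the plate was about 2 mm off in y, because a finger partly hid the hole. The plate's corners gave the right value, so I used those.

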